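# Hang the type pail on the sprung double hook

### The job

Raise the flat-lying wire bail of the small pail until it stands upright, with the pail still standing level on the bench. Then carry the pail by its bail to the yellow double hook, let its weight down gently on both prongs, slide the red grip back under the keepers until it is home over the notches, let its weight rest down in them, and only then let go, leaving the pail hanging still. Never force the hook (15 N is too much), keep the pail from tipping and leave the other things where they are.

Things in the scene. Friction and masses are not known exactly. Their poses are not given: they have to be found in the camera images.
- pail: Open steel pail, 88 mm high, 92 mm across the rim, 76 mm at the foot, loose on the bench, 0.3 to 0.55 kg with the brass type in it. Origin: centre of its underside; z up. Its bail turns about a line along the pail's y axis, 78 mm above the underside. Hanging, its underside is 176 mm below the centre of the red grip.
- bail_grip (a point): Centre of the red grip: a freely spinning tube 14 mm thick, 84 mm long (y axis along it), on the bail's cross wire 98 mm from its turning line; side wires (5 mm) 52 mm either side. Flat, it lies beyond the rim on the pail's -x side, 78 mm above the bench, 45 mm clear of the rim. Upright it is 176 mm above the pail's underside, 81 mm of free space between it and the rim.
- bail (a joint): Angle of the bail: 0 lying flat towards the pail's -x side, pi/2 upright, pi flat on the +x side. A light friction holds it where it is left (about 0.3 N at the grip).
- stand: Fixed stand: green base plate (x -95 to 55 mm, y +-85 mm, 12 mm thick), round steel post 20 mm thick, 215 mm high, with a yellow double hook. Origin: foot of the post's axis on the bench; z up; the two prongs point along its -x. Prongs: 8 mm round bar at y = +-34 mm, 60 mm free between them for the fingers. The hook gives straight down on springs, 1 mm per 2.5 N, up to 20 mm.
- under_mouth (a point): Point on the bench level (z = 0) straight below the middle of the hook's open level part, x = -128 mm in the stand's frame, same axes. Lower the grip here. The level part runs 19 mm towards -x, then the tips turn up 11 mm, and 28 mm towards +x. The hook is clamped at an unmeasured height: unloaded, the level part's top is 205 to 250 mm above the bench, so feel for it.
- under_notch (a point): Point on the bench level (z = 0) straight below the notches, x = -88 mm in the stand's frame. Notches are 4 mm deeper than the level part; the back stops halt the grip's centre 6 mm beyond this point towards +x. Above each notch a sloping keeper (its front end at x = -107 mm) leaves 18 mm above the level part, so the grip must be slid in from the mouth. Keeper top: 46 mm above the bar's axis.
- foil_gold: Loose gold foil roll standing on end, 52 mm across, 130 mm high. Origin: underside centre. Leave alone.
- foil_silver: Loose silver foil roll standing on end, 56 mm across, 50 mm high. Origin: underside centre. Leave alone.
- foil_copper: Loose copper foil roll standing on end, 48 mm across, 90 mm high. Origin: underside centre. Leave alone.
- glue: Loose white glue bottle with a red cap, 40 mm across, 120 mm high. Origin: underside centre. Leave alone.
- steel_block: Loose grey block, 60 x 45 x 40 mm. Origin: underside centre. Leave alone.
- type_line: Loose wooden strip with brass type on it, 35 x 160 x 26 mm. Origin: underside centre. Leave alone.
- hammer: Loose hammer lying on the bench. Origin: on its underside. Leave alone.
Not all that is in view belongs to the job. There is more than one size of the pail; the job needs the smallest.

How it is judged:
On the way, in this order (a step that is already met when the one before it is completed fails the run):
1. the bail is raised upright (within about 15 degrees) while the pail stands level on the bench (value of joint bail between 1.31 and 1.83 rad and height (world z) of pail below 0.008 m and angle between pail's own z axis and vertical below 0.15 rad), for 0.2 s.
2. the grip is slid home under the keepers, bearing on the prongs, while the gripper still holds it (x of bail_grip in the frame of stand between -0.102 and -0.074 m and y of bail_grip in the frame of stand between -0.016 and 0.016 m and contact force between pail and stand above 1.2 N and contact force between the fingers and pail above 1 N and height (world z) of pail above 0.015 m), for 0.2 s.
At the end, for the whole second after the job is handed in: The pail hangs by its grip in the notches of both prongs (grip centre 74 to 102 mm in front of the post axis and within 16 mm of the middle), its underside over 15 mm off the bench, within 20 degrees of level, at rest and released (x of bail_grip in the frame of stand between -0.102 and -0.074 m and y of bail_grip in the frame of stand between -0.016 and 0.016 m and contact force between pail and stand above 2 N and height (world z) of pail above 0.015 m and angle between pail's own z axis and vertical below 0.35 rad and linear speed of pail below 0.04 m/s and angular speed of pail below 0.4 rad/s); the robot touches nothing.
It fails at once if the hook or its stand is forced (over 15 N) (contact force between stand and anything else above 15 N).
It fails at once if the pail is tipped by more than 35 degrees (angle between pail's own z axis and vertical above 0.6 rad).
It fails at once if a bystander is moved by more than 30 mm (distance of any of foil_gold, foil_silver, foil_copper, glue, steel_block, type_line, hammer from where it was at the start of the episode above 0.03 m).
It also fails if it takes over 72 s, if anything falls off the work surface, if the arm or the gripper's body presses on something with over 40 N, if the wrist force passes 120 N, or if a joint passes its speed limit or range.

### The arm

A 7-joint arm with a two-finger parallel gripper is mounted at the origin on the work surface. World frame = base frame: x ahead of the robot, y to its left, z up, the work surface at z = 0. Lengths are in m, angles in rad, forces in N, time in s.
With the tool pointing down it reaches from about 0.425 to 0.825 m from the base axis. Payload 3.6 kg.
Tool frame: the origin (TCP) lies where the fingers leave the gripper's body, on its centre line; the fingertips stand 73 mm ahead of it and the grasp point (between the pads) lies 54 mm ahead of it; z points along the fingers, y is the direction in which the jaws open and shut (so a half turn about z gives the same grasp; the last joint's range is limited). The gripper opens to 85 mm and grips with 20 to 120 N. Pads are 22 mm wide; open, the fingers measure 114 mm over their backs; the gripper's body (76 mm by 85 mm) begins 54 mm behind the grasp point. The pads swing forward as they close: fully open they stand 13 mm farther back than shut.
Start: joints at [-1.304, 0.615, -0.013, 1.423, 0.008, 1.103, -0.04], TCP at [0.188, 0.622, 0.304] pointing down, gripper open.
Joint ranges: [-3.12, 3.12], [-0.3, 2.06], [-1.34, 1.32], [0.26, 2.42], [-1.36, 4.5], [0.01, 1.98], [-2.84, 2.84]. Speed limits (rad/s): [2.79, 2.79, 3.14, 3.14, 3.14, 3.14, 3.14].

### API

Orientations are given as a unit quaternion [w, x, y, z].
In Python, from plant import bot gives the robot as it stands.
- The arm moves only by the shell command python3 -m handwheel 'ROWS' [FORCE]. ROWS is JSON, a list of rows, each a list of 7 numbers: the shift along the world's x, y, z in mm, then the turn, a rotation vector about the world's x, y, z in degrees, then the opening, from 0 (shut) to 1 (fully open). In form: [[x, y, z, wx, wy, wz, jaw], ...]. A call has 1 to 20 rows; each row is the pose to reach, as a shift and turn from the pose measured when the call began; what a row does not reach only later rows make up. A row lasts 1/10 s, in which the tool goes at most 50 mm and 8.59 degrees, less where a joint would pass 70% of its speed; a pose out of reach is approached as far as the arm can. A call with a gripper value outside its range is refused whole. The fingers move at their own pace and stop on an object; FORCE is the grip in N (left out, the last holds). Time passes only in rows, so rows that repeat a pose let the fingers close. It gives the time, the measured TCP pose, the force and the opening at its end, in the units of the state.
- bot.get_state(): the state, without advancing time (a new reading comes with each control period).
- bot.camera(name): name is "scene" or "side" or "wrist"; returns the picture (400x640x3 uint8, red, green, blue); there is no depth.
- bot.camera_info(name): a dict with "fx", "fy", "cx", "cy" (pixels), "k1" (the pictures are not rectified: a ray, as slopes to the right and down, at radius r is drawn at 1 + k1 r^2 times it, then the intrinsics apply), "cam_to_world" (4x4, takes a point from camera to world coordinates). Camera axes: x right, y up, looking along -z (the intrinsics and any distortion apply to the point x, -y, -z); pixel columns grow to the right and rows downward; lengths in m; the calibration is good to about 2 mm. A picture is of the moment at which its call begins: read the wrist's pose just before it. camera_info takes no time and is no camera call; for the wrist camera it gives the pose at the moment of the call.
- bot.job_done(): hands the job in, once; it reports no verdict.
The state is a dict: "t": time; "qpos": joint angles; "joint_vel": joint speeds; "joint_torque": joint torques, N m; "tcp_pos": TCP position; "orientation": TCP orientation; "ft_force": force on the tool from outside, world axes, zero at the start; "ft_torque": the same for the moment, N m; "gripper_width": finger opening in m.
Only numpy, scipy, OpenCV 4.12 (cv2) and the standard library are available. Lean on these libraries where they do the work, as an engineer would, in place of code of your own. Each camera call takes 0.05 s, during which the arm holds its last target. There are 200 camera calls.

## Working session

There is one attempt and no reset: what is moved stays moved. The work goes in short steps, Python scripts to look and compute and a shell command to move; the robot and the scene stay as the last step left them, time stands still between calls to the robot, and variables do not carry over. Pictures are saved under pics/ and viewed, about 8 in all and at most 12, crops included, and the job is handed in when it is done.

```bash
mkdir -p pics
cat > h.py <<'E'
import numpy as np,cv2
from plant import bot
def save(n,f):
    cv2.imwrite(f'pics/{f}.png',bot.camera(n)[:,:,::-1])
def ray(n,u,v,info=None):
    i=info or bot.camera_info(n); T=np.array(i['cam_to_world'])
    d=np.array([(u-i['cx'])/i['fx'],(v-i['cy'])/i['fy']]); p=d.copy()
    for _ in range(30): p=d/(1+i['k1']*(p@p))
    return T[:3,3],T[:3,:3]@np.array([p[0],-p[1],-1])
def atz(n,u,v,z,info=None):
    o,d=ray(n,u,v,info); return o+d*(z-o[2])/d[2]
def proj(n,P,info=None):
    i=info or bot.camera_info(n); T=np.array(i['cam_to_world'])
    c=T[:3,:3].T@(np.array(P)-T[:3,3]); p=np.array([c[0],-c[1]])/-c[2]; p=p*(1+i['k1']*(p@p))
    return np.array([p[0]*i['fx']+i['cx'],p[1]*i['fy']+i['cy']])
def tri(L): # list of (name,u,v)
    A=np.zeros((3,3));b=np.zeros(3)
    for n,u,v in L:
        o,d=ray(n,u,v);d/=np.linalg.norm(d);M=np.eye(3)-np.outer(d,d);A+=M;b+=M@o
    return np.linalg.solve(A,b)
E
python3 - <<'E'
from h import *
save('scene','s0');save('side','d0')
s=bot.get_state();print({k:np.round(v,3) for k,v in s.items()})
for n in('scene','side','wrist'):
    i=bot.camera_info(n);print(n,i['fx'],i['k1'],np.round(i['cam_to_world'],3).tolist())
E
```

```text
{'t': np.float64(0.1), 'qpos': array([-1.304,  0.616, -0.013,  1.425,  0.008,  1.103, -0.04 ]), 'joint_vel': array([ 0.001, -0.003, -0.   , -0.003,  0.   ,  0.   , -0.001]), 'joint_torque': array([ 2.0000e-03, -4.7039e+01,  2.6000e-01, -1.7157e+01,  1.0000e-02,
        6.0000e-03,  0.0000e+00]), 'tcp_pos': array([0.188, 0.622, 0.303]), 'orientation': array([-0.   ,  0.146,  0.989, -0.001]), 'ft_force': array([ 0.235, -0.286,  1.249]), 'ft_torque': array([-0.046, -0.037,  0.006]), 'gripper_width': np.float64(0.085)}
scene 386.20239345771625 0.003895939321472454 [[-0.738, -0.401, 0.542, 1.152], [0.674, -0.412, 0.613, 0.871], [-0.022, 0.818, 0.574, 0.801], [0.0, 0.0, 0.0, 1.0]]
side 480.3734278042125 0.018377444446408365 [[0.941, 0.172, -0.29, 0.015], [-0.337, 0.464, -0.819, -1.271], [-0.006, 0.869, 0.494, 0.921], [0.0, 0.0, 0.0, 1.0]]
wrist 295.2133053266876 -0.05508327770091771 [[0.289, -0.924, -0.251, 0.126], [0.957, 0.279, 0.078, 0.642], [-0.002, -0.263, 0.965, 0.374], [0.0, 0.0, 0.0, 1.0]]
```

View pics/s0.png

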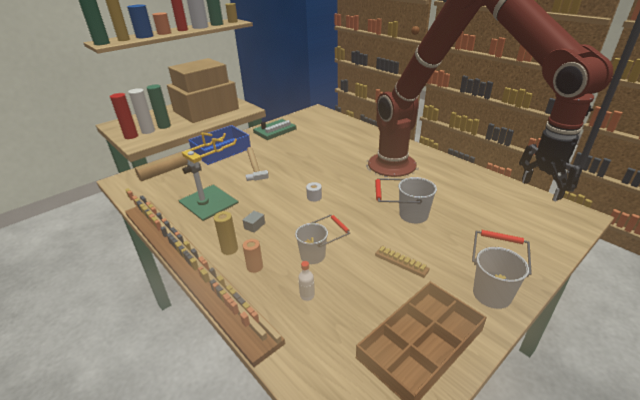

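View pics/d0.png

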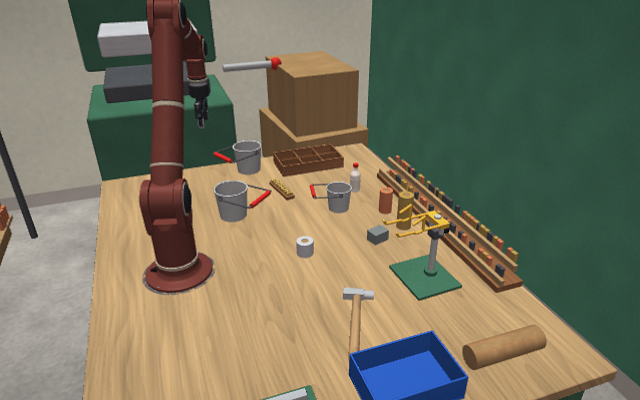

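Both views show the smallest pail at scene (312,242) / side (339,197), its red grip at scene (340,224) / side (313,191), and the stand at scene (200,180) / side (432,250). I'll take zoomed crops for accuracy.

Run:
```python
import cv2,numpy as np
s=cv2.imread('pics/s0.png');d=cv2.imread('pics/d0.png')
a=cv2.resize(s[140:280,160:360],None,fx=4,fy=4,interpolation=cv2.INTER_CUBIC)
b=cv2.resize(d[165:305,300:500],None,fx=4,fy=4,interpolation=cv2.INTER_CUBIC)
cv2.imwrite('pics/c_s.png',a);cv2.imwrite('pics/c_d.png',b)
```

```text
(no output)
```

View pics/c_s.png

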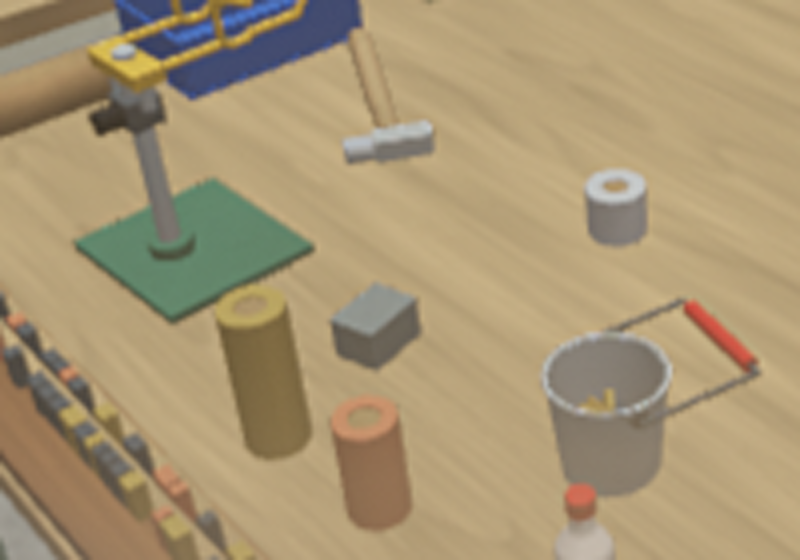

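View pics/c_d.png

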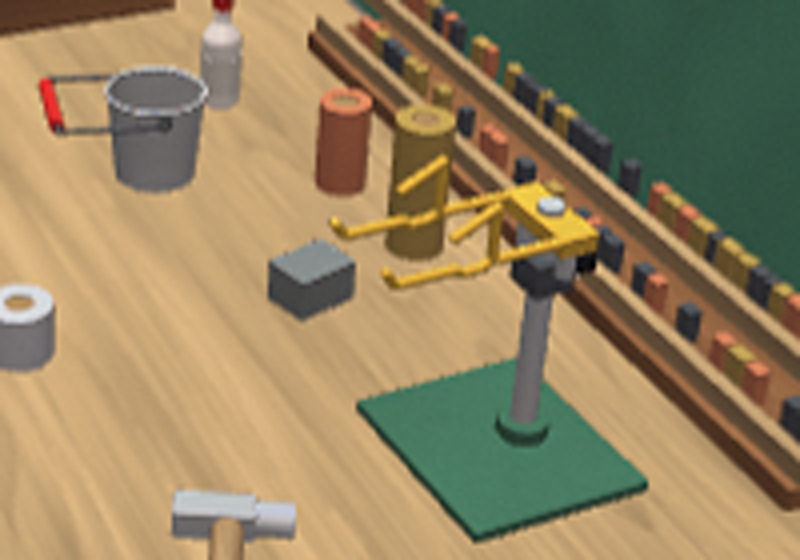

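Run:
```python
from h import *
S=lambda x,y:('scene',160+x/4-.375,140+y/4-.375)
D=lambda x,y:('side',300+x/4-.375,165+y/4-.375)
r3=lambda a:np.round(a,4)
for nm,z,a,b in [('rim',.088,(607,373),(156,92)),('gripA',.078,(688,306),(45,84)),('gripB',.078,(752,364),(57,128)),('grip',.078,(720,335),(51,106)),('foot',.012,(172,243),(523,425)),
 ('c1',.012,(77,244),(647,485)),('c2',.012,(212,180),(476,538)),('c3',.012,(313,246),(358,406)),('c4',.012,(173,320),(520,362)),('gold',.13,(252,306),(425,118)),('copper',.09,(366,416),(345,101)),('block',.04,(375,304),(312,258)),('silver',.05,(616,186),(20,300)),('glue',.115,(580,492),(222,5))]:
    print(nm,r3(atz(*S(*a),z)),r3(atz(*D(*b),z)),r3(tri([S(*a),D(*b)])))
for nm,b in [('tipL',(337,226)),('tipR',(390,278))]:
    for z in(.22,.26): print(nm,z,r3(atz(*D(*b),z)))
```

```text
rim [0.6066 0.1903 0.088 ] [0.6045 0.1879 0.088 ] [0.6054 0.1894 0.087 ]
gripA [0.4998 0.1624 0.078 ] [0.5192 0.257  0.078 ] [0.5108 0.1921 0.1064]
gripB [0.5147 0.2474 0.078 ] [0.5019 0.1719 0.078 ] [0.5076 0.2248 0.0544]
grip [0.5075 0.206  0.078 ] [0.5104 0.2136 0.078 ] [0.5092 0.2085 0.0806]
foot [ 0.7129 -0.2995  0.012 ] [ 0.7205 -0.2804  0.012 ] [ 0.716  -0.2884  0.019 ]
c1 [ 0.7766 -0.3593  0.012 ] [ 0.7681 -0.373   0.012 ] [ 0.7734 -0.3675  0.0064]
c2 [ 0.6325 -0.3714  0.012 ] [ 0.6221 -0.3813  0.012 ] [ 0.6276 -0.3773  0.0072]
c3 [ 0.6225 -0.2048  0.012 ] [ 0.6135 -0.216   0.012 ] [ 0.618  -0.2109  0.0071]
c4 [ 0.7683 -0.1925  0.012 ] [ 0.7609 -0.2087  0.012 ] [ 0.7656 -0.2013  0.0057]
gold [ 0.7755 -0.0083  0.13  ] [ 0.7728 -0.01    0.13  ] [ 0.7744 -0.0089  0.1292]
copper [0.7614 0.1105 0.09  ] [0.7584 0.1079 0.09  ] [0.7601 0.1096 0.0888]
block [ 0.6497 -0.0572  0.04  ] [ 0.6515 -0.0516  0.04  ] [ 0.6506 -0.0546  0.0419]
silver [ 0.3976 -0.0427  0.05  ] [ 0.3966 -0.0405  0.05  ] [ 0.397  -0.042   0.0505]
glue [0.7173 0.2946 0.115 ] [0.7127 0.287  0.115 ] [0.7153 0.2923 0.1122]
tipL 0.22 [ 0.5553 -0.27    0.22  ]
tipL 0.26 [ 0.5245 -0.3271  0.26  ]
tipR 0.22 [ 0.5591 -0.3405  0.22  ]
tipR 0.26 [ 0.5281 -0.3936  0.26  ]
```

```bash
python3 -m handwheel '[[30,-40,50,0,0,-8,1],[60,-80,60,0,0,-16,1],[90,-120,60,0,0,-24,1],[120,-155,60,0,0,-32,1],[150,-190,60,0,0,-40,1],[180,-230,60,0,0,-48,1],[210,-270,60,0,0,-56,1],[240,-310,50,0,0,-64,1],[270,-350,30,0,0,-72,1],[300,-385,0,0,0,-80,1],[321,-413,0,0,0,-84.7,1],[321,-413,-30,0,0,-84.7,1],[321,-413,-30,0,0,-84.7,1],[321,-413,-30,0,0,-84.7,1],[321,-413,-30,0,0,-84.7,1]]' 30
python3 - <<'E'
from h import *
s=bot.get_state();print(s['t'],s['tcp_pos'],s['orientation'],s['ft_force'])
import json
i=bot.camera_info('wrist');save('wrist','w1')
json.dump({k:np.array(v).tolist() for k,v in i.items()},open('w1.json','w'))
E
```

```text
t: 1.6
tcp_pos: [0.5088, 0.2105, 0.2739]
orientation: [-0.001, 0.774, 0.634, 0.0]
ft_force: [0.2, 0.1, 0.0]
gripper_width: 0.0857
1.6 [0.50884696 0.21050547 0.27391572] [-1.22005622e-03  7.73535864e-01  6.33751308e-01  2.40082563e-04] [0.16221788 0.0813833  0.02425826]
```

View pics/w1.png

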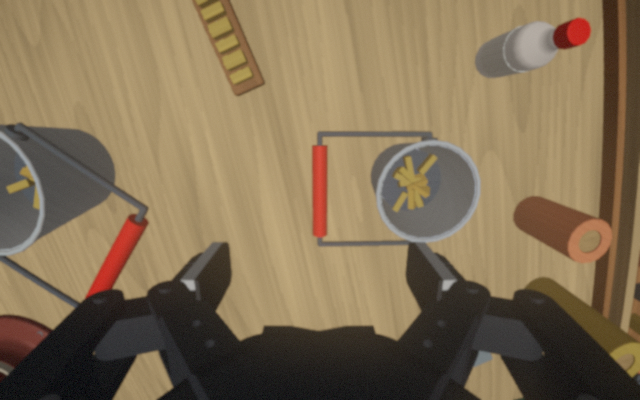

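The wrist view shows the grip vertical from (320,146) to (320,236), centre (320,191), and the rim centre about (429,190). A bigger pail's grip is at the lower left, around (120,255).

Run:
```python
from h import *
import json
i=json.load(open('w1.json'))
img=cv2.imread('pics/w1.png');b,g,r=[img[:,:,k].astype(int) for k in range(3)]
m=((r>150)&(g<70)&(b<70)).astype(np.uint8);m[:,:250]=0;m[:,400:]=0
ys,xs=np.nonzero(m);print(xs.min(),xs.max(),ys.min(),ys.max())
A=atz('w',320,ys.min(),.081,i);B=atz('w',320,ys.max(),.081,i);C=atz('w',xs.mean(),ys.mean(),.081,i)
R=atz('w',429,190,.088,i);print('ends',A,B,np.linalg.norm(A-B),'grip',C,'rim',R)
print('yaw grip',np.degrees(np.arctan2(*(A-B)[[1,0]]))-90,'yaw arm',np.degrees(np.arctan2(*(R-C)[[1,0]])), np.linalg.norm((R-C)[:2]))
for z in(.08,.12):print('other',atz('w',140,220,z,i),atz('w',147,208,z,i))
```

```text
313 325 147 233
ends [0.51950871 0.25126577 0.081     ] [0.50359836 0.17126506 0.081     ] 0.08156746740434376 grip [0.51228491 0.21549807 0.081     ] rim [0.60853672 0.1952518  0.088     ]
yaw grip -11.248081356600636 yaw arm -11.87881373129554 0.09835812586869828
other [0.33471809 0.21761313 0.08      ] [0.34595886 0.22781369 0.08      ]
other [0.36320087 0.22643247 0.12      ] [0.37274351 0.23509204 0.12      ]
```

```bash
python3 -m handwheel '[[2,0,0,0,0,0,0.45],[2,0,-20,0,0,0,0.45],[2,0,-50,0,0,0,0.45],[2,0,-80,0,0,0,0.45],[2,0,-105,0,0,0,0.45],[2,0,-125,0,0,0,0.45],[2,0,-135,0,0,0,0.45],[2,0,-142,0,0,0,0.45],[2,0,-142,0,0,0,0.45],[2,0,-142,0,0,0,0.35],[2,0,-142,0,0,0,0.25],[2,0,-142,0,0,0,0.2],[2,0,-142,0,0,0,0.1],[2,0,-142,0,0,0,0.1],[2,0,-142,0,0,0,0.1],[2,0,-142,0,0,0,0.1]]' 25
python3 - <<'E'
from h import *
i=bot.camera_info('wrist');save('wrist','w2')
a=cv2.imread('pics/w2.png');
E
```

```text
t: 3.25
tcp_pos: [0.5104, 0.2106, 0.132]
orientation: [-0.001, 0.773, 0.634, 0.0]
ft_force: [-1.8, 0.1, 0.2]
gripper_width: 0.0131
```

View pics/w2.png

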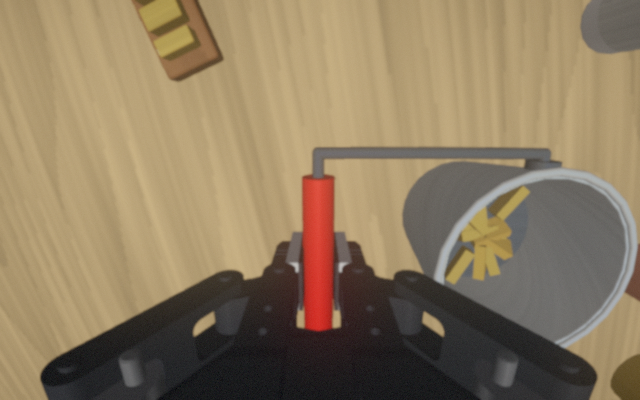

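The grip is held between the pads, with the tube centred at (318,250). I'll raise it along the arc next.

```bash
python3 -m handwheel '[[1.5,-0.3,17,0,0,0,0.1],[3.5,-0.7,26,0,0,0,0.1],[6,-1.2,33.5,0,0,0,0.1],[9,-1.8,41,0,0,0,0.1],[13,-2.6,49,0,0,0,0.1],[17.5,-3.6,56,0,0,0,0.1],[22.5,-4.6,63,0,0,0,0.1],[28.5,-5.8,69,0,0,0,0.1],[28.5,-5.8,69,0,0,0,0.1],[28.5,-5.8,69,0,0,0,0.1]]' 25
```

```text
t: 4.3
tcp_pos: [0.5392, 0.2047, 0.2011]
orientation: [-0.001, 0.774, 0.634, 0.0]
ft_force: [0.3, 0.1, -0.7]
gripper_width: 0.0128
```

```bash
python3 -m handwheel '[[6,-1.2,6,0,0,0,0.1],[13,-2.8,11,0,0,0,0.1],[20.5,-4.2,16,0,0,0,0.1],[28,-5.7,20,0,0,0,0.1],[35,-7.2,23,0,0,0,0.1],[42.5,-8.7,25.7,0,0,0,0.1],[50.5,-10.3,27.5,0,0,0,0.1],[59,-12,28.5,0,0,0,0.1],[65.5,-13.5,28.5,0,0,0,0.1],[65.5,-13.5,28.5,0,0,0,0.1],[65.5,-13.5,28.5,0,0,0,0.1],[65.5,-13.5,28.5,0,0,0,0.1],[65.5,-13.5,28.5,0,0,0,0.1]]' 25
python3 - <<'E'
from h import *
save('side','d1');d=cv2.imread('pics/d1.png')
cv2.imwrite('pics/d1c.png',cv2.resize(d[100:240,270:450],None,fx=4,fy=4,interpolation=cv2.INTER_CUBIC))
E
```

```text
t: 5.6
tcp_pos: [0.6042, 0.1914, 0.2292]
orientation: [-0.002, 0.773, 0.634, -0.0]
ft_force: [-0.0, 0.8, -4.1]
gripper_width: 0.0131
```

View pics/d1c.png

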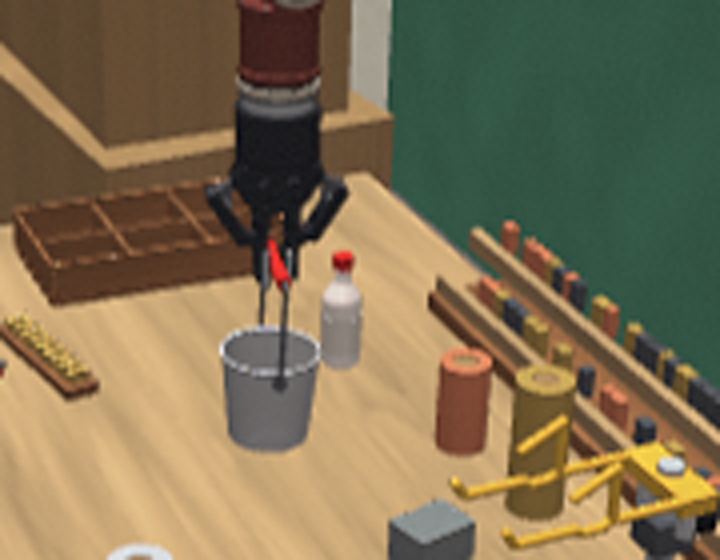

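The side view shows the bail upright, with the pail level on the bench at crop (270,390). To enter the hook, the prongs must pass between the rim and the grip from the stand's -x side, so I'll estimate the hook height now.

```bash
python3 - <<'E'
from h import *
D=lambda x,y:('side',300+x/4-.375,165+y/4-.375)
o=np.array([.716,-.288,0]);a=np.radians(3.8);X=np.array([np.cos(a),np.sin(a),0]);Y=np.array([-np.sin(a),np.cos(a),0])
for nm,p,y in [('tip+',(337,222),.034),('tip-',(390,272),-.034),('bend+',(347,234),.034),('bend-',(398,283),-.034),('lev-',(450,275),-.034),('lev+',(400,220),.034)]:
    c,d=ray(*D(*p));s=(y-(c-o)@Y)/(d@Y);P=c+s*d
    print(nm,np.round([(P-o)@X,(P-o)@Y,P[2]],4))
for x in(-.128,-.088,-.24):print(x,o+x*X)
print(bot.get_state()['ft_force'],bot.camera_info('side')['cam_to_world'][2][3])
E
python3 -m handwheel '[[0,0,3,0,0,0,0.1],[0,0,10,0,0,0,0.1],[0,0,20,0,0,0,0.1],[0,0,32,0,0,0,0.1],[0,0,45,0,0,0,0.1],[0,0,58,0,0,0,0.1],[0,0,68,0,0,0,0.1],[0,0,75,0,0,0,0.1],[0,0,78,0,0,0,0.1],[0,0,80,0,0,0,0.1],[0,0,80,0,0,0,0.1]]' 40
```

```text
tip+ [-0.156   0.034   0.2194]
tip- [-0.155  -0.034   0.2186]
bend+ [-0.1472  0.034   0.2074]
bend- [-0.1479 -0.034   0.2079]
lev- [-0.1067 -0.034   0.2033]
lev+ [-0.1044  0.034   0.208 ]
-0.128 [ 0.58828141 -0.29648306  0.        ]
-0.088 [ 0.62819347 -0.2938321   0.        ]
-0.24 [ 0.47652765 -0.30390574  0.        ]
[ 0.13019276  0.32896297 -4.57653043] 0.9213550013740156
t: 6.75
tcp_pos: [0.6041, 0.1914, 0.3091]
orientation: [-0.002, 0.773, 0.634, -0.0]
ft_force: [0.2, -0.3, -3.2]
gripper_width: 0.0125
```

```bash
python3 -m handwheel '[[-1,-4,0,0,0,0.1,0.1],[-4,-15,0,0,0,0.5,0.1],[-8.5,-33,0,0,0,1,0.1],[-14.5,-56.5,0,0,0,1.7,0.1],[-22,-85,0,0,0,2.6,0.1],[-30,-117,0,0,0,3.6,0.1],[-39,-152,0,0,0,4.6,0.1],[-48.5,-189,0,0,0,5.8,0.1],[-59,-228,0,0,0,7,0.1],[-69,-267,0,0,0,8.1,0.1],[-79,-306,0,0,0,9.3,0.1],[-88.5,-343,0,0,0,10.5,0.1],[-97.5,-378,0,0,0,11.5,0.1],[-105.5,-410,0,0,0,12.5,0.1],[-113,-439,0,0,0,13.4,0.1],[-119,-462,0,0,0,14.1,0.1],[-123.5,-480,0,0,0,14.6,0.1],[-126.5,-491,0,0,0,15,0.1],[-127.5,-495,0,0,0,15.1,0.1],[-127.5,-495,0,0,0,15.1,0.1]]' 40
python3 -m handwheel '[[0,0,0,0,0,0,0.1],[0,0,0,0,0,0,0.1],[0,0,0,0,0,0,0.1],[0,0,0,0,0,0,0.1],[0,0,0,0,0,0,0.1]]'
python3 - <<'E'
from h import *
save('side','d2');save('scene','s2')
d=cv2.imread('pics/d2.png');s=cv2.imread('pics/s2.png')
f=lambda a:cv2.resize(a,None,fx=3,fy=3,interpolation=cv2.INTER_CUBIC)
cv2.imwrite('pics/c2.png',np.hstack([f(d[130:310,340:470]),f(s[80:260,170:300])]))
E
```

```text
t: 8.75
tcp_pos: [0.4763, -0.3037, 0.3089]
orientation: [-0.002, 0.684, 0.73, -0.0]
ft_force: [-0.3, 0.1, -3.7]
gripper_width: 0.0129
t: 9.25
tcp_pos: [0.4764, -0.3034, 0.309]
orientation: [-0.002, 0.683, 0.73, -0.0]
ft_force: [0.6, 0.1, -2.6]
gripper_width: 0.0128
```

View pics/c2.png

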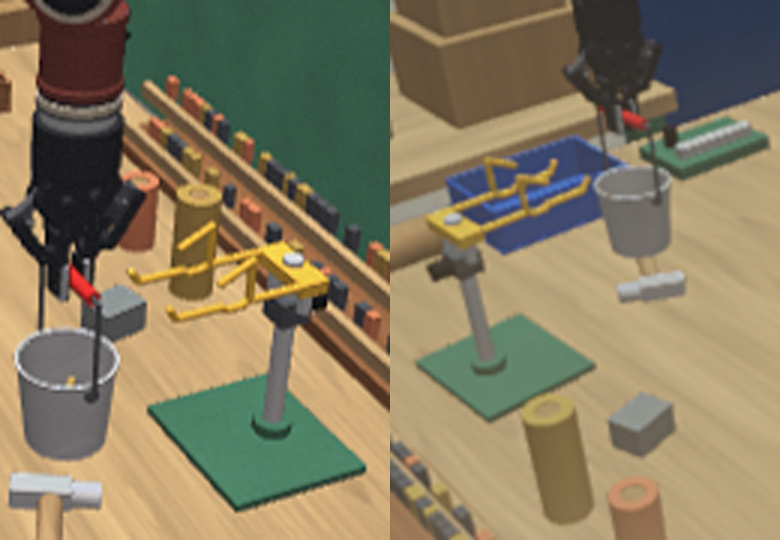

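Run:
```python
from h import *
D=lambda x,y:('side',340+x/3-.33,130+y/3-.33)
S=lambda x,y:('scene',170+(x-390)/3-.33,80+y/3-.33)
o=np.array([.716,-.288,0]);a=np.radians(3.8);X=np.array([np.cos(a),np.sin(a),0]);Y=np.array([-np.sin(a),np.cos(a),0])
for n,d,s in [('+',(132,272),(588,181)),('-',(173,313),(555,164))]:
    P=tri([D(*d),S(*s)]);print(n,np.round(P,4),'stand',np.round([(P-o)@X,(P-o)@Y],4))
```

```text
+ [ 0.5609 -0.2593  0.2151] stand [-0.1529  0.0389]
- [ 0.5641 -0.3317  0.2138] stand [-0.1545 -0.0335]
```

```bash
python3 -m handwheel '[[2,0,0,0,0,0,0.1],[7,0.5,0,0,0,0,0.1],[16,1,0,0,0,0,0.1],[28,2,0,0,0,0,0.1],[42,3,0,0,0,0,0.1],[56,4,0,0,0,0,0.1],[70,5,0,0,0,0,0.1],[84,6,0,0,0,0,0.1],[96,7,0,0,0,0,0.1],[105,7.5,0,0,0,0,0.1],[110,8,0,0,0,0,0.1],[112,8,0,0,0,0,0.1],[112,8,0,0,0,0,0.1],[112,8,0,0,0,0,0.1],[112,8,0,0,0,0,0.1],[112,8,0,0,0,0,0.1]]' 40
python3 - <<'E'
from h import *
save('side','d3');save('scene','s3')
d=cv2.imread('pics/d3.png');s=cv2.imread('pics/s3.png')
f=lambda a:cv2.resize(a,None,fx=4,fy=4,interpolation=cv2.INTER_CUBIC)
cv2.imwrite('pics/c3.png',np.hstack([f(d[180:320,360:460]),f(s[90:230,180:280])]))
E
```

```text
t: 10.95
tcp_pos: [0.5879, -0.2958, 0.3091]
orientation: [-0.002, 0.684, 0.73, -0.001]
ft_force: [-0.4, 1.0, -2.4]
gripper_width: 0.0125
```

View pics/c3.png

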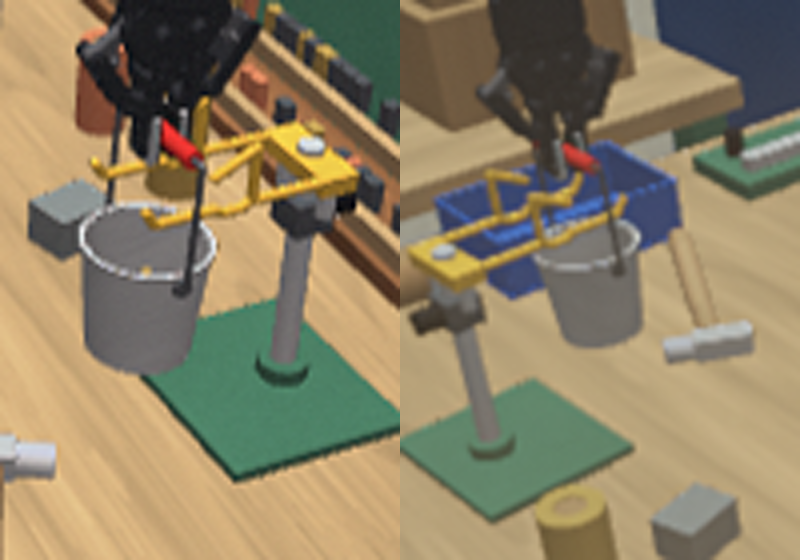

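Prongs now sit between rim and grip, inside the side wires (tips at crop (95,168) and (150,215)). Next I'll lower and feel for the hook.

```bash
python3 -m handwheel '[[0,0,-2,0,0,0,0.1],[0,0,-6,0,0,0,0.1],[0,0,-11,0,0,0,0.1],[0,0,-16,0,0,0,0.1],[0,0,-21,0,0,0,0.1],[0,0,-25,0,0,0,0.1],[0,0,-28,0,0,0,0.1],[0,0,-30,0,0,0,0.1],[0,0,-30,0,0,0,0.1],[0,0,-30,0,0,0,0.1],[0,0,-30,0,0,0,0.1]]'
for k in 1 2 3; do python3 -m handwheel '[[0,0,0,0,0,0,0.1],[0,0,0,0,0,0,0.1]]' | grep ft; done
```

```text
t: 12.15
tcp_pos: [0.5881, -0.2958, 0.2794]
orientation: [-0.002, 0.684, 0.73, -0.0]
ft_force: [-0.3, -0.0, -3.3]
gripper_width: 0.0124
ft_force: [0.4, 1.0, -3.8]
ft_force: [0.1, -0.2, -3.1]
ft_force: [-0.7, 0.5, -3.5]
```

```bash
for k in 1 2 3 4; do python3 -m handwheel '[[0,0,-1,0,0,0,0.1],[0,0,-2,0,0,0,0.1],[0,0,-2,0,0,0,0.1]]' | grep -E 'tcp|ft'; done
```

```text
tcp_pos: [0.5882, -0.2958, 0.2775]
ft_force: [-0.7, 0.2, -4.1]
tcp_pos: [0.5881, -0.2957, 0.2752]
ft_force: [-0.7, -0.9, -4.1]
tcp_pos: [0.588, -0.2957, 0.2729]
ft_force: [0.9, -0.2, -3.1]
tcp_pos: [0.5879, -0.2956, 0.2707]
ft_force: [-0.1, 0.3, -3.3]
```

```bash
for k in 1 2 3 4; do python3 -m handwheel '[[0,0,-1,0,0,0,0.1],[0,0,-1,0,0,0,0.1],[0,0,-1,0,0,0,0.1]]' | grep -E 'tcp|ft'; done
```

```text
tcp_pos: [0.5879, -0.2956, 0.2697]
ft_force: [-0.4, -0.4, -4.2]
tcp_pos: [0.5879, -0.2955, 0.2686]
ft_force: [0.2, -0.3, -3.6]
tcp_pos: [0.588, -0.2956, 0.2677]
ft_force: [0.3, -0.4, -3.4]
tcp_pos: [0.588, -0.2956, 0.267]
ft_force: [0.5, 0.1, -2.2]
```

```bash
for k in 1 2 3; do python3 -m handwheel '[[0,0,-0.5,0,0,0,0.1],[0,0,-0.5,0,0,0,0.1],[0,0,-0.5,0,0,0,0.1]]' | grep -E 'tcp|ft'; done
```

```text
tcp_pos: [0.588, -0.2957, 0.2667]
ft_force: [-0.3, 0.0, -1.5]
tcp_pos: [0.588, -0.2957, 0.2663]
ft_force: [-0.1, -0.2, -0.2]
tcp_pos: [0.588, -0.2957, 0.266]
ft_force: [-1.4, 0.8, 0.3]
```

Contact came at TCP z≈0.267 and the pail's weight is now on the prongs. Now I'll slide it back 40 mm.

```bash
python3 -m handwheel '[[1,0,0,0,0,0,0.1],[3,0.2,0,0,0,0,0.1],[5.5,0.4,0,0,0,0,0.1],[8,0.6,0,0,0,0,0.1],[10.5,0.7,0,0,0,0,0.1],[13,0.9,0,0,0,0,0.1],[15.5,1.1,0,0,0,0,0.1],[18,1.2,0,0,0,0,0.1],[20,1.3,0,0,0,0,0.1],[20,1.3,0,0,0,0,0.1]]' | grep -E 'tcp|ft'
python3 -m handwheel '[[2,0.1,0,0,0,0,0.1],[5,0.3,0,0,0,0,0.1],[8,0.5,0,0,0,0,0.1],[10,0.7,0,0,0,0,0.1],[10,0.7,0,0,0,0,0.1]]' | grep -E 'tcp|ft'
```

```text
tcp_pos: [0.6088, -0.2942, 0.2661]
ft_force: [-0.3, -0.7, 0.4]
tcp_pos: [0.6203, -0.2931, 0.266]
ft_force: [3.2, -0.4, -1.0]
```

```bash
python3 -m handwheel '[[2,0.1,0,0,0,0,0.1],[4,0.3,0,0,0,0,0.1],[6,0.4,0,0,0,0,0.1],[7.5,0.5,0,0,0,0,0.1],[7.5,0.5,0,0,0,0,0.1]]' | grep -E 'tcp|ft'
python3 -m handwheel '[[0,0,-0.5,0,0,0,0.1],[0,0,-1,0,0,0,0.1],[0,0,-1,0,0,0,0.1],[0,0,-1,0,0,0,0.1]]' | grep -E 'tcp|ft'
```

```text
tcp_pos: [0.6278, -0.2924, 0.2655]
ft_force: [-0.6, -0.4, -4.3]
tcp_pos: [0.6278, -0.2924, 0.2645]
ft_force: [0.6, 0.8, -4.9]
```

```bash
for k in 1 2 3; do python3 -m handwheel '[[0,0,-0.5,0,0,0,0.1],[0,0,-0.8,0,0,0,0.1],[0,0,-0.8,0,0,0,0.1]]' | grep -E 'tcp|ft'; done
```

```text
tcp_pos: [0.6278, -0.2925, 0.2638]
ft_force: [0.2, 0.3, -3.1]
tcp_pos: [0.6278, -0.2925, 0.2632]
ft_force: [-0.4, 0.2, -1.9]
tcp_pos: [0.6278, -0.2925, 0.2627]
ft_force: [-0.5, 0.8, -1.3]
```

```bash
for k in 1 2 3; do python3 -m handwheel '[[0,0,-0.6,0,0,0,0.1],[0,0,-0.6,0,0,0,0.1],[0,0,-0.6,0,0,0,0.1]]' | grep -E 'tcp|ft'; done
python3 - <<'E'
from h import *
save('side','d4');save('scene','s4')
d=cv2.imread('pics/d4.png');s=cv2.imread('pics/s4.png')
f=lambda a:cv2.resize(a,None,fx=4,fy=4,interpolation=cv2.INTER_CUBIC)
cv2.imwrite('pics/c4.png',np.hstack([f(d[180:320,360:460]),f(s[90:230,180:280])]))
E
```

```text
tcp_pos: [0.6278, -0.2926, 0.2623]
ft_force: [-1.7, 1.2, -0.1]
tcp_pos: [0.6278, -0.2925, 0.2619]
ft_force: [-1.1, 0.4, 1.0]
tcp_pos: [0.6278, -0.2925, 0.2615]
ft_force: [-1.7, 1.0, 1.8]
```

View pics/c4.png

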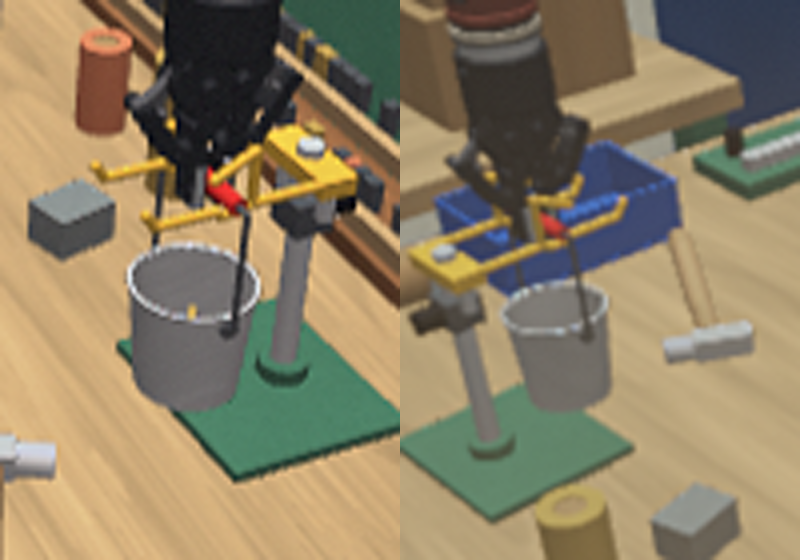

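The grip is under the keepers and seated (tube at crop (230,195)), with the pail hanging level. I'll ease off the slight press, open the jaws partly and go straight up.

```bash
python3 -m handwheel '[[0,0,0.6,0,0,0,0.1],[0,0,0.6,0,0,0,0.15],[0,0,0.6,0,0,0,0.2],[0,0,0.6,0,0,0,0.25],[0,0,0.6,0,0,0,0.3],[0,0,0.6,0,0,0,0.35],[0,0,0.6,0,0,0,0.4],[0,0,0.6,0,0,0,0.4],[0,0,0.6,0,0,0,0.4],[0,0,0.6,0,0,0,0.4]]'
```

```text
t: 21.35
tcp_pos: [0.6278, -0.2926, 0.2621]
orientation: [0.0, 0.683, 0.73, 0.001]
ft_force: [0.7, -0.3, 0.2]
gripper_width: 0.0342
```

```bash
python3 -m handwheel '[[0,0,3,0,0,0,0.4],[0,0,8,0,0,0,0.4],[0,0,16,0,0,0,0.4],[0,0,26,0,0,0,0.4],[0,0,36,0,0,0,0.4],[0,0,50,0,0,0,0.4],[0,0,70,0,0,0,0.4],[0,0,90,0,0,0,0.4],[0,0,110,0,0,0,0.4],[0,0,120,0,0,0,0.4],[0,0,120,0,0,0,0.4],[0,0,120,0,0,0,0.4],[0,0,120,0,0,0,0.4],[0,0,120,0,0,0,0.4],[0,0,120,0,0,0,0.4],[0,0,120,0,0,0,0.4],[0,0,120,0,0,0,0.4]]'
python3 - <<'E'
from h import *
save('side','d5');save('scene','s5')
d=cv2.imread('pics/d5.png');s=cv2.imread('pics/s5.png')
f=lambda a:cv2.resize(a,None,fx=4,fy=4,interpolation=cv2.INTER_CUBIC)
cv2.imwrite('pics/c5.png',np.hstack([f(d[180:320,360:460]),f(s[90:230,180:280])]))
E
```

```text
t: 23.05
tcp_pos: [0.6278, -0.2926, 0.3819]
orientation: [-0.0, 0.683, 0.73, 0.001]
ft_force: [0.2, 0.9, -0.3]
gripper_width: 0.0342
```

View pics/c5.png

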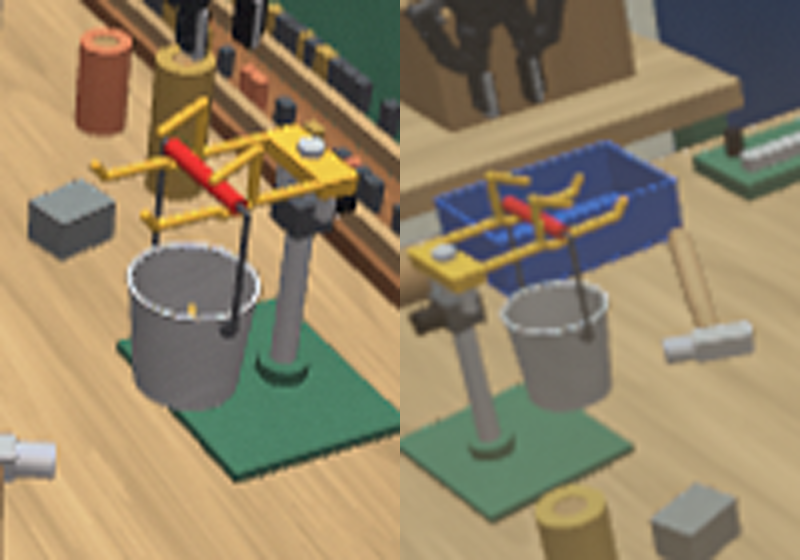

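The pail hangs level in both notches, with the grip across both prongs at crop (205,175), and the gripper is well clear above. I'll check that it is still and hand in.

Run:
```python
from h import *
a=bot.camera('side').astype(int);d=cv2.imread('pics/d5.png')[:,:,::-1].astype(int)
print('max diff in pail region',abs(a-d)[235:285,390:428].max())
bot.job_done()
print(bot.get_state()['t'])
```

```text
max diff in pail region 4
the job is handed in; nothing more can be done
the job is handed in; nothing more can be done
```

The pail now hangs level by its red grip in the notches of both prongs, released, and the job is handed in. The hand-in gave no verdict.

- **Raising the bail:** I gripped the red tube and swung it up its arc to upright. The side picture showed the pail level on the bench.
- **Carrying and hooking:** I came in from the front, so the prongs passed between the rim and the grip. I felt the hook at about 206 mm above the bench and put the pail's weight (about 3.6 N) on it. I slid the grip back 40 mm under the keepers, lowered it into the notches and opened the jaws. The arm then went straight up 120 mm.
- **Forces:** I estimate the hook took about 5.5 N at most (3.6 N of pail plus up to 1.8 N of press), against the 15 N limit. That is inferred from the wrist force and was not measured at the hook.
- **Last checks:**
  - The final side and scene pictures show the tube across both prongs under the keepers and the pail level.
  - The wrist force was near zero.
  - Two side pictures taken moments apart differed by at most 4 grey levels around the pail, so it was still.
  - The block, copper and gold rolls and hammer look unmoved in the last crops; the silver roll, glue and type strip were outside them, so I didn't check those.
- **Disagreements:** The two cameras differed by 1–2 cm on the foot and base-plate corners when I assumed a height. Triangulating gave positions consistent to about 3 mm. No check failed.

The clock stood at about 23 s just before hand-in, against the 72 s limit.

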